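# Find the socket that fits the press's foot nut and hold it there

### The job

We are bolting the lever citrus press down to the serving table, and a helper underneath is about to turn the bolt, so the hex nut on the press's front foot has to be kept from turning. The sockets on the rubber mat are unmarked: try them on that nut without forcing, find the one that fits snugly (the smallest that slides fully down over the nut; one that drops on loosely is too big), and stand the ones you do not use upright on the mat. Finish still gripping the fitting socket, upright and fully down on the nut's washer, do not let go of it, and leave everything else on the stall where it is.

Things in the scene. Friction and masses are not known exactly. Their poses are not given: they have to be found in the camera images.
- socket_a_mid (a point): deep socket, a steel cylinder 26 mm outside, 80 mm tall (the thinnest of three), standing on the mat, hexagonal mouth down, square drive hole on top; the mouth is 30 mm deep, above that it is solid. This point is on its axis half-way up, 40 mm above the mouth's rim; z up, x points at a corner of the hex mouth (corners repeat every 60 degrees)
- socket_b_mid (a point): deep socket, a steel cylinder 32 mm outside, 80 mm tall (the middle one of three), standing on the mat, hexagonal mouth down, square drive hole on top; the mouth is 30 mm deep, above that it is solid. This point is on its axis half-way up, 40 mm above the mouth's rim; z up, x points at a corner of the hex mouth (corners repeat every 60 degrees)
- socket_c_mid (a point): deep socket, a steel cylinder 38 mm outside, 80 mm tall (the thickest of three), standing on the mat, hexagonal mouth down, square drive hole on top; the mouth is 30 mm deep, above that it is solid. This point is on its axis half-way up, 40 mm above the mouth's rim; z up, x points at a corner of the hex mouth (corners repeat every 60 degrees)
- socket_a: the 26 mm socket itself: origin at the centre of its mouth's rim (its underside); 110 to 210 g
- socket_b: the 32 mm socket itself, origin at the centre of its underside; 170 to 310 g
- socket_c: the 38 mm socket itself, origin at the centre of its underside; 240 to 440 g
- front_foot (a point): centre of the top face of the citrus press's front foot, a 58 mm round lug 25 mm high standing out from the press's base; the washer and nut to be held are on it. x points along the base from this lug to the press (strainer cup from 145 mm on, 150 to 200 mm up; column at 290 mm; lever above); z up. The press is grey, 0.5 m tall and bolted fast
- nut_p_seat (a point): one of three bolt ends, each with a washer (42 mm across, 3 mm thick) and a hex nut, upright and immovable; one is on the press's front foot, two are spares in the wooden block; which is where differs each time. This point is on its axis at the washer's top face, where a fully home socket's rim rests; z up, x points at a corner of the nut (corners repeat every 60 degrees)
- nut_q_seat (a point): the same description as nut_p_seat, for another of the three sets
- nut_r_seat (a point): the same description as nut_p_seat, for the last of the three sets
- nut_p: set p as a whole, origin under its washer. Nut sizes of the three sets differ (17 to 27 mm across flats, nuts 10 to 15 mm high, bolt end 4 mm higher). Each is fitted by one of the three sockets with 2.4 mm play across flats; a smaller socket stops on the nut's top, 8 mm or more short of the washer; a larger one drops over it loosely
- nut_q: set q as a whole, likewise
- nut_r: set r as a whole, likewise
- mat_top (a point): centre of the top face of the black rubber mat, 220 (its x) by 280 mm (its y), 3 mm thick, fast to the table; the three sockets stand in a row along its y, about 85 mm apart
- bolt_block: wooden block 75 (x) by 150 (y) by 25 mm high with the two spare bolts standing in it; fixed; origin under its middle
- ratchet: ratchet handle, 230 mm long, up to 42 mm high, lying on the mat at the edge away from the robot; leave alone; origin under its middle
- adapter: drive adapter, a 25 mm round, 37 mm tall steel stub with a square end on top, standing on the mat on the robot's side of the row of sockets; not a socket, leave alone; origin at its foot
- sweet_bowl: steel bowl of round sweets, 130 mm across, 71 mm high, leave alone; origin at its foot
- tumbler: steel tumbler, 66 mm across, 90 mm tall, leave alone; origin at its foot
- wrench: flat open wrench lying on the table, leave alone; origin under its middle
There are look-alikes about, which are no part of the job. What is shaped like the socket_c but blue or yellow is not meant.

How it is judged:
At the end, for the whole second after the job is handed in: The socket that matches the nut on the front foot is on that nut: its axis within 4 mm of the nut's, its rim within 3.5 mm of the washer's top, upright within 5 degrees, and still gripped by the fingers (over 2 N). The other two sockets stand released, upright and at rest on the mat (((horizontal distance between nut_p_seat and front_foot below 0.01 m and horizontal distance between socket_b_mid and nut_p_seat below 0.004 m and z of socket_b_mid in the frame of nut_p_seat between 0.036 and 0.0435 m and angle between socket_b_mid's own z axis and vertical below 0.09 rad and contact force between the fingers and socket_b above 2 N and angle between each of socket_a_mid, socket_c_mid's own z axis and vertical below 0.1 rad and z of socket_a_mid in the frame of mat_top between 0.035 and 0.046 m and x of socket_a_mid in the frame of mat_top between -0.105 and 0.105 m and y of socket_a_mid in the frame of mat_top between -0.135 and 0.135 m and linear speed of each of socket_a, socket_c below 0.02 m/s and contact force between the fingers and socket_a below 0.5 N and z of socket_c_mid in the frame of mat_top between 0.035 and 0.046 m and x of socket_c_mid in the frame of mat_top between -0.105 and 0.105 m and y of socket_c_mid in the frame of mat_top between -0.135 and 0.135 m and contact force between the fingers and socket_c below 0.5 N) or (horizontal distance between nut_q_seat and front_foot below 0.01 m and horizontal distance between socket_a_mid and nut_q_seat below 0.004 m and z of socket_a_mid in the frame of nut_q_seat between 0.036 and 0.0435 m and angle between socket_a_mid's own z axis and vertical below 0.09 rad and contact force between the fingers and socket_a above 2 N and angle between each of socket_b_mid, socket_c_mid's own z axis and vertical below 0.1 rad and z of socket_b_mid in the frame of mat_top between 0.035 and 0.046 m and x of socket_b_mid in the frame of mat_top between -0.105 and 0.105 m and y of socket_b_mid in the frame of mat_top between -0.135 and 0.135 m and linear speed of each of socket_b, socket_c below 0.02 m/s and contact force between the fingers and socket_b below 0.5 N and z of socket_c_mid in the frame of mat_top between 0.035 and 0.046 m and x of socket_c_mid in the frame of mat_top between -0.105 and 0.105 m and y of socket_c_mid in the frame of mat_top between -0.135 and 0.135 m and contact force between the fingers and socket_c below 0.5 N) or (horizontal distance between nut_r_seat and front_foot below 0.01 m and horizontal distance between socket_c_mid and nut_r_seat below 0.004 m and z of socket_c_mid in the frame of nut_r_seat between 0.036 and 0.0435 m and angle between socket_c_mid's own z axis and vertical below 0.09 rad and contact force between the fingers and socket_c above 2 N and angle between each of socket_a_mid, socket_b_mid's own z axis and vertical below 0.1 rad and z of socket_a_mid in the frame of mat_top between 0.035 and 0.046 m and x of socket_a_mid in the frame of mat_top between -0.105 and 0.105 m and y of socket_a_mid in the frame of mat_top between -0.135 and 0.135 m and linear speed of each of socket_a, socket_b below 0.02 m/s and contact force between the fingers and socket_a below 0.5 N and z of socket_b_mid in the frame of mat_top between 0.035 and 0.046 m and x of socket_b_mid in the frame of mat_top between -0.105 and 0.105 m and y of socket_b_mid in the frame of mat_top between -0.135 and 0.135 m and contact force between the fingers and socket_b below 0.5 N))); the arm keeps its last pose, push and grip.
It fails at once if a bystander is pushed more than 30 mm from its place (distance of any of ratchet, adapter, sweet_bowl, tumbler, wrench from where it was at the start of the episode above 0.03 m).
It fails at once if a socket is forced onto a nut with more than 80 N (contact force between any of socket_a, socket_b, socket_c and nut_p above 80 N or contact force between any of socket_a, socket_b, socket_c and nut_q above 80 N or contact force between any of socket_a, socket_b, socket_c and nut_r above 80 N).
It also fails if it takes over 72 s, if anything falls off the work surface, if the arm or the gripper's body presses on something with over 40 N, if the wrist force passes 120 N, or if a joint passes its speed limit or range.

### The arm

A 6-joint arm with a two-finger parallel gripper is mounted at the origin on the work surface. World frame = base frame: x ahead of the robot, y to its left, z up, the work surface at z = 0. Lengths are in m, angles in rad, forces in N, time in s.
With the tool pointing down it reaches from about 0.275 to 0.725 m from the base axis. Payload 15.9 kg.
Tool frame: the origin (TCP) lies between the finger pads; the fingertips stand 14 mm ahead of it and the grasp point (between the pads) lies 5 mm behind it (finger_overhang is the distance from the TCP to the fingertips, in m); z points along the fingers, y is the line along which they close (so a half turn about z gives the same grasp; the last joint's range is limited). The gripper opens to 85 mm and grips with 20 to 120 N. Pads are 22 mm wide; open, the fingers measure 114 mm over their backs; the gripper's body (76 mm by 85 mm) begins 54 mm behind the grasp point. The pads swing forward as they close: fully open they stand 13 mm farther back than shut.
Start: joints at [1.158, 0.213, -0.034, 1.323, 0, 1.571], TCP at [0.201, 0.458, 0.245] pointing down, gripper open.
Joint ranges: [-2.98, 2.98], [-0.74, 1.72], [-1.14, 1.35], [-2.1, 2.04], [-1.57, 1.44], [-3.14, 3.14]. Speed limits (rad/s): [1.89, 1.89, 2.39, 2.57, 3.14, 3.14].

### API

Orientations are given as a rotation vector (axis times angle).
In Python, from bench import * gives the robot as it stands.
- The arm moves only by the shell command python3 -m crank 'ROWS' [FORCE]. ROWS is a JSON object of lists of equal length, an entry for each row: "dp": the shift along the tool's x, y, z in mm, a list of three; "spin": the turn about the tool's z in degrees; "gripper": the finger opening in mm, from 0 to 85.4. A call has 1 to 5 rows; each row shifts and turns the commanded pose from where the row before left it, along the tool's axes as they then stand; what a row does not reach is not made up. A row lasts 1/8 s, in which the tool goes at most 62.5 mm and 10.7 degrees, less where a joint would pass 70% of its speed; a pose out of reach is approached as far as the arm can. A call is refused whole if a number of a shift passes 62.5 or a number of a turn 10.7, either way. A call with a gripper value outside its range is refused whole. The fingers move at their own pace and stop on an object; FORCE is the grip in N (left out, the last holds). Time passes only in rows, so rows that do not move let the fingers close. It gives the time, the measured TCP pose, the force, the opening and the grip force at its end, in the units of the state.
- state(): the state, without advancing time (a new reading comes with each control period).
- read_camera(name): name is "scene" or "top" or "wrist"; returns (picture, depth): 480x640x3 uint8, blue, green, red; 480x640 float32, m along the optical axis (not along the pixel's ray), 0 where there is no reading.
- get_calibration(name): a dict with "fx", "fy", "cx", "cy" (pixels), "eye" and "orientation" of the camera in the world. Camera axes: x right, y down, z forward; pixel columns grow to the right and rows downward; lengths in m; the calibration is good to about 2 mm. A picture is of the moment at which its call begins: read the wrist's pose just before it. get_calibration takes no time and is no camera call; for the wrist camera it gives the pose at the moment of the call.
- hand_in(): hands the job in; it is judged then, once.
Trained networks look in the newest picture that a camera, given by its name, has taken for a name from the list of things; names that differ only in an ending like _2 or _b are one class to them, and where a whole thing is asked for, a point or a joint stands for the part that bears it (a point fixed in the world has none). Each returns a list of dicts, best first, with "confidence" (0 to 1); they miss things now and then, are a little off and sometimes report something else, mostly with a low value. They report only what shows in the picture. A call takes as long as a camera call. They do not tell look-alikes from the thing itself.
- boxes_of(camera, target): "rect" ([left, top, width, height] in pixels, round what is visible of it).
- place_of(camera, target): "point" ([column, row] in pixels: a listed point, or the origin of a listed thing).
The state is a dict: "time_s": time; "q": joint angles; "dq": joint speeds; "joint_torque": joint torques, N m; "ee_pos": TCP position; "ee_rot": TCP orientation; "ft_force": force on the tool from outside, world axes, zero at the start; "wrist_torque": the same for the moment, N m; "width": finger opening in m; "finger_force": force on a finger pad.
Only numpy, scipy, OpenCV 4.12 (cv2) and the standard library are available. Lean on these libraries where they do the work, as an engineer would, in place of code of your own. Each camera call takes 0.05 s, during which the arm holds its last target. There are 200 camera calls.

## Working session

There is one attempt and no reset: what is moved stays moved. The work goes in short steps, Python scripts to look and compute and a shell command to move; the robot and the scene stay as the last step left them, time stands still between calls to the robot, and variables do not carry over. Pictures are saved under pics/ and viewed, at most 10 in all, crops included, and the job is handed in when it is done.

```bash
ls; mkdir -p pics; cat > h.py <<'E'
from bench import *
import numpy as np, cv2
from scipy.spatial.transform import Rotation as R
def cal(n):
    c=get_calibration(n); o=np.array(c["orientation"],float)
    M=o if o.shape==(3,3) else (R.from_rotvec(o).as_matrix() if o.size==3 else R.from_quat(o).as_matrix())
    return c,M
def ray(c,M,u,v):
    return M@np.array([(u-c["cx"])/c["fx"],(v-c["cy"])/c["fy"],1.])
def atz(c,M,u,v,z):
    d=ray(c,M,u,v); e=np.array(c["eye"]); return e+d*(z-e[2])/d[2]
def proj(c,M,p):
    q=M.T@(np.array(p)-np.array(c["eye"])); return c["fx"]*q[0]/q[2]+c["cx"],c["fy"]*q[1]/q[2]+c["cy"]
E
python3 - <<'E'
from h import *
print(state()); 
for n in("scene","top"):
    print(get_calibration(n)); p,d=read_camera(n); cv2.imwrite(f"pics/{n}0.png",p); np.save(f"{n}0.npy",d)
    c,M=cal(n)
    for t in["socket_a_mid","front_foot","nut_p_seat","mat_top","adapter","ratchet","bolt_block","sweet_bowl","tumbler","wrench"]:
        for r in place_of(n,t)[:5]:
            u,v=r["point"];z={"socket_a_mid":.043,"front_foot":.025,"nut_p_seat":.028,"mat_top":.003}.get(t,0)
            print(n,t,round(r["confidence"],2),np.round([u,v]),np.round(atz(c,M,u,v,z),3))
E
```

```text
pics
{'time_s': 0.0, 'q': array([ 1.15800463e+00,  2.13388437e-01, -3.50546398e-02,  1.32347970e+00,
        2.29681870e-06,  1.57083071e+00]), 'dq': array([ 0.00083175, -0.00074953,  0.00033081, -0.00106468, -0.00060541,
        0.00017634]), 'joint_torque': array([-5.10699974e-03, -6.86148477e+01,  4.87118590e+01,  1.75654166e-02,
       -2.09260829e-04, -2.36454900e-05]), 'ee_pos': array([0.20045715, 0.45771419, 0.24480178]), 'ee_rot': array([-6.43822828e-01, -3.07467546e+00,  1.73101157e-03]), 'ft_force': array([ 0.58792027, -0.03170493, -0.73795959]), 'wrist_torque': array([-0.06420855, -0.00551886, -0.0102658 ]), 'finger_force': 0.0, 'width': 0.08505151943266591}
{'fx': 434.39284622814455, 'fy': 434.39284622814455, 'cx': 321.1752547392873, 'cy': 236.89649093820822, 'eye': array([0.99792004, 0.29986687, 0.90669431]), 'orientation': array([-1.24598219, -2.47628596,  0.78020864])}
scene socket_a_mid 0.65 [298. 240.] [ 0.562 -0.102  0.043]
scene front_foot 0.17 [300. 241.] [ 0.552 -0.105  0.025]
scene nut_p_seat 0.5 [490. 272.] [0.358 0.305 0.028]
scene mat_top 0.58 [280. 229.] [ 0
[... 803 characters left out ...]
. 200.] [ 0.619 -0.181  0.043]
top front_foot 0.68 [196. 257.] [0.522 0.193 0.025]
top front_foot 0.4 [198. 254.] [0.528 0.188 0.025]
top nut_p_seat 0.57 [142. 338.] [0.359 0.305 0.028]
top mat_top 0.94 [364. 238.] [ 0.542 -0.178  0.003]
top mat_top 0.66 [280. 163.] [0.735 0.    0.003]
top mat_top 0.65 [178. 346.] [0.338 0.237 0.003]
top mat_top 0.16 [375. 233.] [ 0.551 -0.205  0.003]
top adapter 0.58 [334. 274.] [ 0.466 -0.105  0.   ]
top ratchet 0.84 [362. 199.] [ 0.633 -0.184  0.   ]
top bolt_block 0.4 [334. 270.] [ 0.474 -0.105  0.   ]
top sweet_bowl 0.83 [280. 163.] [ 0.735 -0.001  0.   ]
top tumbler 0.88 [259. 312.] [0.396 0.064 0.   ]
top wrench 0.91 [507. 268.] [ 0.449 -0.489  0.   ]
```

View pics/top0.png

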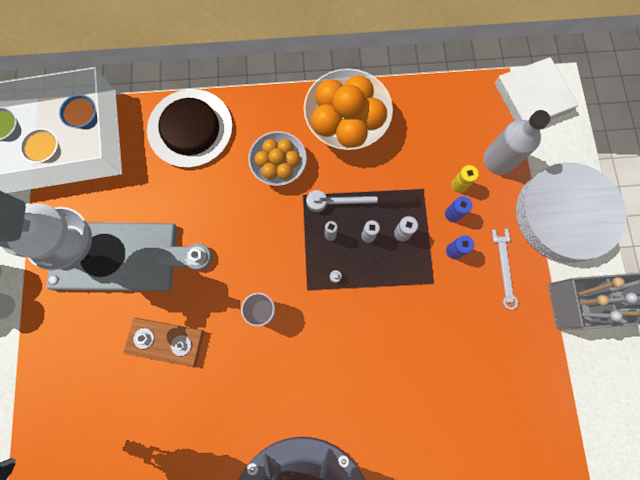

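View pics/scene0.png

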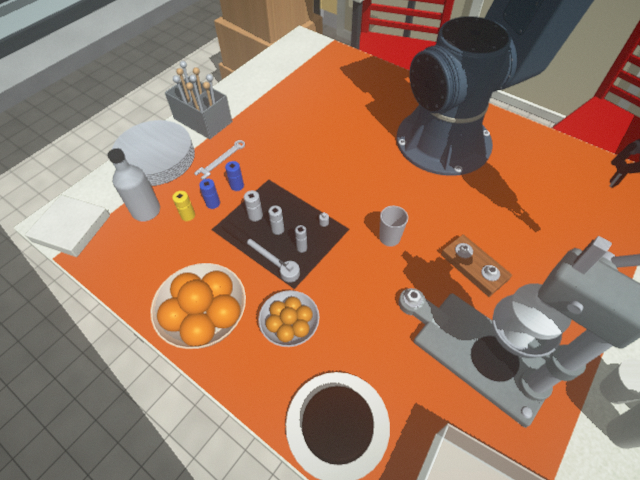

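The top view has these candidates:
- **Steel sockets on the mat:** a at (329,232), b at (370,232) and c at (405,230), thin to thick.
- **Not sockets for this job:** the adapter at (335,275), the blue look-alikes at (459,209) and (460,247), and the yellow one at (465,180).
- **Nuts:** the foot nut is at (198,257), with spares at (143,338) and (180,345).

By the description I want the grey ones on the mat and the nut on the lug. The scene view agrees, with sockets at (301,238), (276,218) and (253,205), and the foot at (412,298).

```bash
cat >> h.py <<'E'
def delta(x,y,z,yaw=None):
    s=state(); Rm=R.from_rotvec(s["ee_rot"]).as_matrix()
    d=Rm.T@(np.array([x,y,z])-s["ee_pos"])*1000
    ya=np.degrees(np.arctan2(Rm[1,1],Rm[0,1]))
    print("dp total mm",np.round(d,1),"tool-y yaw",round(ya,2),"tilt",np.round(Rm[:,2],4),"t",s["time_s"],"q6",round(s["q"][5],2))
    if yaw is not None: print("spin needed", round(-((yaw-ya+90)%180-90),2))
E
python3 - <<'E'
from h import *
c,M=cal("wrist"); s=state(); Rm=R.from_rotvec(s["ee_rot"]).as_matrix()
print("cam in tool",Rm.T@(np.array(c["eye"])-s["ee_pos"]),"axes",np.round(Rm.T@M,3),c["fx"],c["cx"],c["cy"])
delta(.45,.16,.30)
c,M=cal("top")
for u,v,z in[(329,224,.083),(370,224,.083),(408,220,.083),(198,255,.04),(143,338,.04),(180,345,.04)]: print(atz(c,M,u,v,z))
E
```

```text
cam in tool [ 0.07701586 -0.00030153 -0.12861499] axes [[-0.    -0.954 -0.299]
 [ 1.    -0.    -0.001]
 [ 0.001 -0.299  0.954]] 430.9098619657358 325.4554663694087 242.964185899018
dp total mm [-348.  -172.9  -54.7] tool-y yaw 66.35 tilt [ 0.  0. -1.] t 1.1 q6 1.57
[ 0.55985147 -0.0997684   0.083     ]
[ 0.55343317 -0.1847254   0.083     ]
[ 0.55601754 -0.26455353  0.083     ]
[0.5235314  0.18345393 0.04      ]
[0.35921842 0.29782982 0.04      ]
[0.3395129  0.22236427 0.04      ]
```

```bash
python3 -m crank '{"dp":[[-57,-17,-10],[-57,-17,0],[-57,-17,0],[-57,-17,0],[-57,-17,0]],"spin":[0,0,0,0,0],"gripper":[85,85,85,85,85]}' 
python3 -m crank '{"dp":[[-57,-17,0],[-57,-17,0],[0,0,0]],"spin":[0,0,0],"gripper":[85,85,85]}' 
python3 - <<'E'
from h import *
delta(.52,.185,.25)
p,d=read_camera("wrist"); c,M=cal("wrist"); cv2.imwrite("pics/w1.png",p); np.save("w1.npy",d)
for t in["nut_p_seat","front_foot"]:
    for r in place_of("wrist",t)[:4]: print(t,round(r["confidence"],2),np.round(r["point"]),atz(c,M,*r["point"],.028))
for t in ["nut_p","nut_q","nut_r"]: print(boxes_of("wrist",t))
E
```

```text
time_s: 1.72
ee_pos: [0.4289, 0.2643, 0.2555]
ee_rot: [0.644, 3.075, 0.001]
ft_force: [0.4, 2.3, 0.4]
width: 0.0852
finger_force: 0.0
time_s: 2.1
ee_pos: [0.5205, 0.1862, 0.2546]
ee_rot: [-0.65, -3.073, 0.001]
ft_force: [-0.8, 0.3, -0.6]
width: 0.0851
finger_force: 0.0
dp total mm [-0.  -1.3  4.6] tool-y yaw 66.1 tilt [-4.e-04 -7.e-04 -1.e+00] t 2.1 q6 0.76
[{'rect': [309.9, 173.7, 49.7, 54.5], 'confidence': 0.55}, {'rect': [301.8, 0.0, 338.2, 261.3], 'confidence': 0.45}]
[{'rect': [309.9, 173.7, 49.7, 54.5], 'confidence': 0.55}, {'rect': [301.8, 0.0, 338.2, 261.3], 'confidence': 0.45}]
[{'rect': [309.9, 173.7, 49.7, 54.5], 'confidence': 0.55}, {'rect': [301.8, 0.0, 338.2, 261.3], 'confidence': 0.45}]
```

View pics/w1.png

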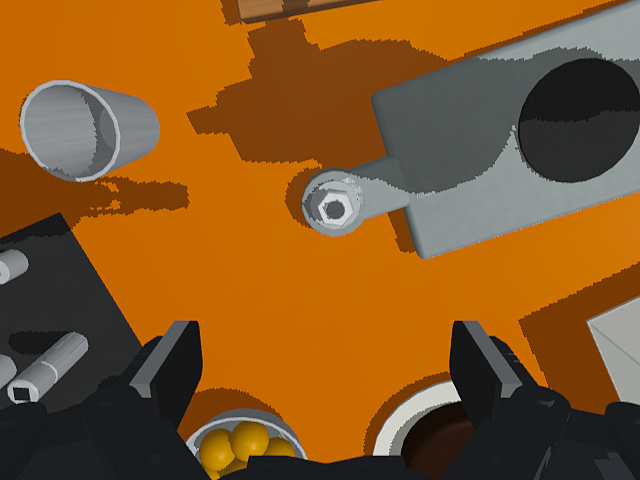

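The wrist view has the foot at (333,203), with its washer and hex nut around (336,209), and the sockets at the lower left. Next is a close crop of the nut and its spots in world coordinates.

```bash
python3 - <<'E'
from h import *
p=cv2.imread("pics/w1.png"); c,M=cal("wrist"); d=np.load("w1.npy")
k=p[165:245,290:375]; cv2.imwrite("pics/w1c.png",cv2.resize(k,None,fx=7,fy=7,interpolation=cv2.INTER_CUBIC))
np.set_printoptions(linewidth=250)
e=np.array(c["eye"])
Z=np.zeros((80,85))
X=np.zeros((80,85,3))
for i in range(80):
    for j in range(85):
        X[i,j]=e+ray(c,M,290+j,165+i)*d[165+i,290+j]
zz=X[...,2]
for lo,hi in[(.015,.0265),(.0265,.030),(.034,.046),(.046,.07)]:
    m=(zz>lo)&(zz<hi); q=X[m]
    if len(q): print(lo,hi,m.sum(),q.mean(0),np.median(q[:,2]),cv2.minEnclosingCircle((q[:,:2]*1000).astype(np.float32)))
m=(zz>.02)
print(np.histogram(zz[m],bins=np.arange(.02,.06,.0015)))
# top face fit: 
E
```

```text
0.015 0.0265 1974 [0.51757684 0.20536594 0.02509662] 0.025445194383475755 ((517.9219970703125, 204.51837158203125), 37.1556396484375)
0.0265 0.03 1152 [0.51774411 0.20015043 0.02816498] 0.02832602534961076 ((517.93115234375, 204.63975524902344), 34.87318801879883)
0.034 0.046 702 [0.51897113 0.19688457 0.04302863] 0.043496097063723815 ((520.6341552734375, 196.23480224609375), 15.504292488098145)
0.046 0.07 280 [0.52058354 0.19633734 0.04762053] 0.04769049012875501 ((520.7947387695312, 196.23948669433594), 7.92445182800293)
(array([  15,   40,  216, 1255,  748,  528,  303,   11,   10,   13,   12,   11,   12,   31,   82,  329,  209,   77,  179,   33,    0,    0,    0,    0,    0,    0]), array([0.02  , 0.0215, 0.023 , 0.0245, 0.026 , 0.0275, 0.029 , 0.0305, 0.032 , 0.0335, 0.035 , 0.0365, 0.038 , 0.0395, 0.041 , 0.0425, 0.044 , 0.0455, 0.047 , 0.0485, 0.05  , 0.0515, 0.053 , 0.0545, 0.056 , 0.0575, 0.059 ]))
```

View pics/w1c.png

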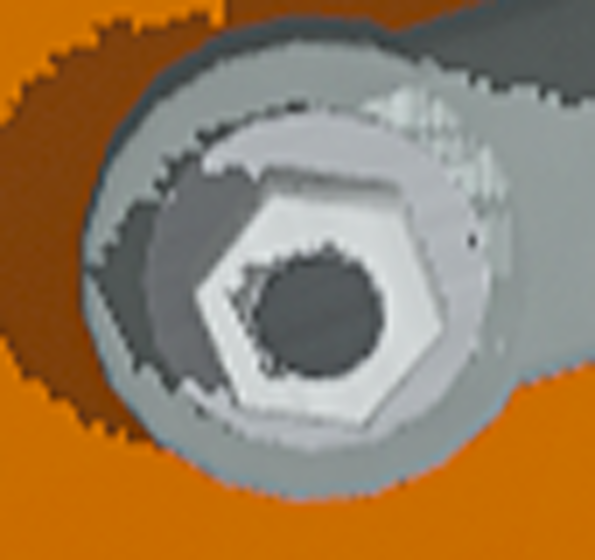

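```bash
python3 - <<'E'
from h import *
c,M=cal("wrist")
for P,z in(([(197,295),(275,195),(398,210),(442,325),(362,425),(240,405)],.0435),):
    Q=np.array([atz(c,M,290+(u-3)/7,165+(v-3)/7,z) for u,v in P])*1000
    m=Q.mean(0); dd=Q-m; print(m,np.hypot(dd[:,0],dd[:,1]),np.degrees(np.arctan2(dd[:,1],dd[:,0]))%60)
    print([np.linalg.norm(Q[i]-Q[i+3]) for i in range(3)])
s=state();print(s["time_s"]);delta(.556,-.184,.25)
E
```

```text
[521.20418999 196.25260741  43.5       ] [14.18583173 14.35595118 14.72170277 14.35199911 14.66843188 14.5557919 ] [59.28900251 57.2671571  58.9441267  59.29499816 56.84708838 57.55935251]
[np.float64(28.537830803263798), np.float64(29.024188070545037), np.float64(29.275357014254155)]
2.4
dp total mm [-184.6 -327.3    5.5] tool-y yaw 66.43 tilt [ 2.e-04  2.e-04 -1.e+00] t 2.4 q6 0.76
```

```bash
python3 -m crank '{"dp":[[45,-3,0],[45,-3,0],[45,-3,0],[45,-4,0],[0,0,0]],"spin":[0,0,0,0,0],"gripper":[85,85,85,85,85]}' 
python3 - <<'E'
from h import *
p,d=read_camera("wrist"); c,M=cal("wrist"); e=np.array(c["eye"])
uu,vv=np.meshgrid(np.arange(640),np.arange(480))
r=np.stack([(uu-c["cx"])/c["fx"],(vv-c["cy"])/c["fy"],np.ones_like(uu)],-1)@M.T
X=e+r*d[...,None]
out=[]
for x,y in((.359,.298),(.340,.222)):
    m=(np.hypot(X[...,0]-x,X[...,1]-y)<.03)&(X[...,2]>.0345)
    h=np.histogram(X[m][:,2],bins=np.arange(.034,.054,.0015)); print(h[0],np.round(h[1],4))
    u,v=proj(c,M,(x,y,.04)); u,v=int(u),int(v); print(u,v)
    out.append(cv2.resize(p[max(v-33,0):v+33,u-33:u+33],(396,396),interpolation=cv2.INTER_CUBIC))
cv2.imwrite("pics/spares.png",np.hstack(out))
E
```

```text
time_s: 3.02
ee_pos: [0.3456, 0.2502, 0.2559]
ee_rot: [0.638, 3.076, 0.001]
ft_force: [0.7, 0.2, 0.4]
width: 0.0851
finger_force: 0.0
[  9  16  77 206 104  61 144  24   0   0   0   0   0] [0.034  0.0355 0.037  0.0385 0.04   0.0415 0.043  0.0445 0.046  0.0475
 0.049  0.0505 0.052  0.0535]
386 197
[ 17  67 118  42  49  63   4   0   0   0   0   0   0] [0.034  0.0355 0.037  0.0385 0.04   0.0415 0.043  0.0445 0.046  0.0475
 0.049  0.0505 0.052  0.0535]
291 212
```

View pics/spares.png

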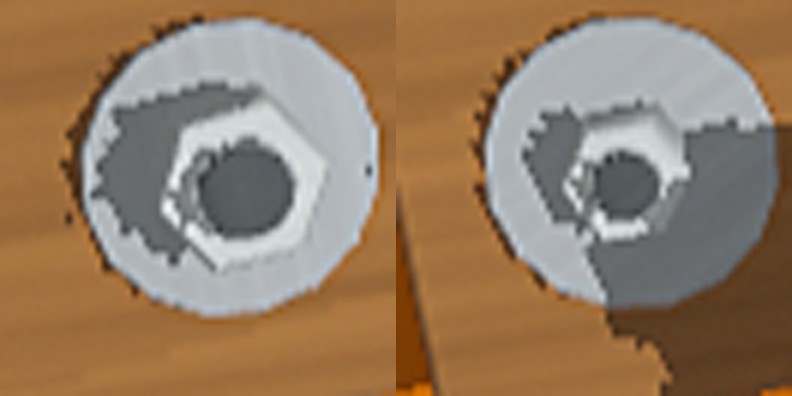

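The left spare (about 22 mm) and the right one (about 17 mm) are both clearly smaller than the foot nut (about 25–27 mm across flats, 15 mm high). Each nut has its own socket, so the foot nut needs the thickest, c; the fit on the nut will confirm it. Now over to socket c.

```bash
python3 -m crank '{"dp":[[-44,-43,0],[-44,-43,0],[-44,-43,0],[-44,-43,0],[-44,-43,0]],"spin":[0,0,0,0,0],"gripper":[85,85,85,85,85]}' 
python3 -m crank '{"dp":[[-44,-43,0],[-44,-43,0],[-44,-43,0],[-44,-43,0],[0,0,0]],"spin":[0,0,0,0,0],"gripper":[85,85,85,85,85]}' 
cat > look.py <<'E'
from h import *
import sys
def cloud():
    p,d=read_camera("wrist"); c,M=cal("wrist"); e=np.array(c["eye"])
    uu,vv=np.meshgrid(np.arange(640),np.arange(480))
    r=np.stack([(uu-c["cx"])/c["fx"],(vv-c["cy"])/c["fy"],np.ones_like(uu)],-1)@M.T
    return p,d,e+r*d[...,None],c,M
E
python3 - <<'E'
from look import *
p,d,X,c,M=cloud(); cv2.imwrite("pics/w2.png",p)
for x,y in((.556,-.265),(.553,-.185),(.56,-.1)):
    m=(np.hypot(X[...,0]-x,X[...,1]-y)<.033)&(X[...,2]>.076)&(X[...,2]<.09)
    if m.sum()>20:
        q=X[m]; print(m.sum(),np.median(q[:,2]),cv2.minEnclosingCircle((q[:,:2]*1000).astype(np.float32)))
for r in place_of("wrist","socket_c_mid"): print(r,atz(c,M,*r["point"],.043))
delta(.556,-.265,.25)
E
```

```text
time_s: 3.7
ee_pos: [0.4644, -0.0384, 0.2554]
ee_rot: [0.644, 3.074, 0.0]
ft_force: [1.6, 0.3, 0.7]
width: 0.0854
finger_force: 0.0
time_s: 4.32
ee_pos: [0.5563, -0.2682, 0.2532]
ee_rot: [-0.649, -3.072, 0.0]
ft_force: [-1.0, 0.3, -0.3]
width: 0.0848
finger_force: 0.0
2186 0.0834017288662667 ((544.6810913085938, -261.9029846191406), 19.00634002685547)
1715 0.08344623371288157 ((544.447265625, -184.77267456054688), 15.995368957519531)
1327 0.08338901038074148 ((551.8250732421875, -100.16908264160156), 13.310775756835938)
{'point': [172.0, 197.4], 'confidence': 0.76} [ 0.49766547 -0.3750968   0.043     ]
{'point': [225.0, 363.3], 'confidence': 0.74} [ 0.64964228 -0.40735986  0.043     ]
{'point': [213.7, 287.3], 'confidence': 0.68} [ 0.57982069 -0.3814588   0.043     ]
dp total mm [-0.4 -0.1  4.5] tool-y yaw 66.29 tilt [-8.e-04  5.e-04 -1.e+00] t 4.425 q6 -0.03
```

View pics/w2.png

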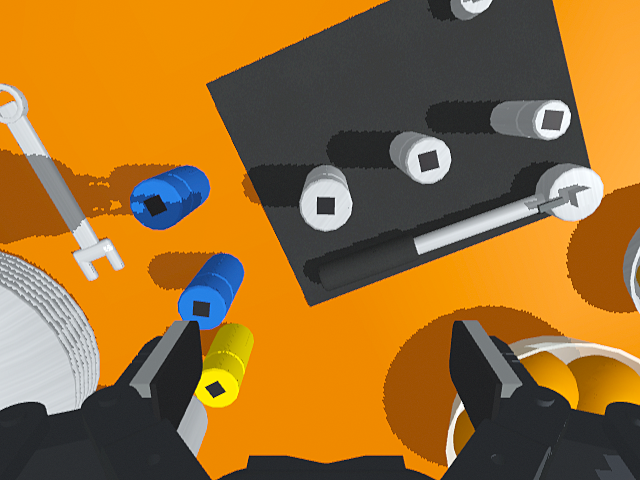

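The wrist view has grey c at (326,200), b at (428,160) and a at (552,120). The two blue ones (170,200) and (210,290) and the yellow one (225,365) are off the mat. The measured top radii of 19, 16 and 13 mm confirm which socket is which. Lowering over c.

```bash
python3 -m crank '{"dp":[[11,-2,30],[0,0,40],[0,0,40],[0,0,0]],"spin":[0,0,0,0],"gripper":[60,60,60,60]}' 80
python3 - <<'E'
from h import *
delta(.5447,-.2619,.048)
E
```

```text
time_s: 4.92
ee_pos: [0.5432, -0.2598, 0.1436]
ee_rot: [-0.641, -3.071, -0.002]
ft_force: [-0.8, -0.3, 1.2]
width: 0.0602
finger_force: 0.0
dp total mm [-2.7 -1.4 95.6] tool-y yaw 66.42 tilt [-0.0038  0.0019 -1.    ] t 4.925 q6 -0.03
```

```bash
python3 -m crank '{"dp":[[-1,-1,40],[0,0,40],[0,0,15],[0,0,0]],"spin":[0,0,0,0],"gripper":[60,60,60,60]}' 80
python3 -m crank '{"dp":[[0,0,0],[0,0,0],[0,0,0],[0,0,0],[0,0,0]],"spin":[0,0,0,0,0],"gripper":[30,30,30,30,30]}' 80
python3 - <<'E'
from h import *
delta(.5447,-.2619,.048)
E
```

```text
time_s: 5.42
ee_pos: [0.5457, -0.2627, 0.0514]
ee_rot: [0.643, 3.075, -0.0]
ft_force: [-0.6, -0.2, -0.1]
width: 0.0604
finger_force: 0.0
time_s: 6.05
ee_pos: [0.5466, -0.2631, 0.0525]
ee_rot: [0.643, 3.072, -0.0]
ft_force: [-0.7, 2.0, 10.0]
width: 0.0363
finger_force: 78.8
dp total mm [2.3 0.3 4.5] tool-y yaw 66.36 tilt [ 3.1e-03 -7.0e-04 -1.0e+00] t 6.05 q6 -0.04
```

```bash
python3 -m crank '{"dp":[[0,0,-20],[0,0,-50],[0,0,-60],[0,0,-10],[0,0,0]],"spin":[0,0,0,0,0],"gripper":[30,30,30,30,30]}' 80
python3 - <<'E'
from h import *
delta(.5212,.1963,.17)
E
```

```text
time_s: 6.68
ee_pos: [0.5456, -0.263, 0.1908]
ee_rot: [0.644, 3.074, -0.0]
ft_force: [-0.5, 0.1, -4.7]
width: 0.0363
finger_force: 81.5
dp total mm [206.6 410.9  20.6] tool-y yaw 66.35 tilt [ 1.2e-03 -5.0e-04 -1.0e+00] t 6.675 q6 -0.04
```

```bash
python3 -m crank '{"dp":[[23,45,0],[23,46,0],[23,46,0],[23,46,0],[23,46,0]],"spin":[0,0,0,0,0],"gripper":[30,30,30,30,30]}' 80
python3 -m crank '{"dp":[[23,46,0],[23,46,0],[23,46,0],[23,45,0],[0,0,0]],"spin":[0,0,0,0,0],"gripper":[30,30,30,30,30]}' 80
python3 -m crank '{"dp":[[0,0,20],[0,0,0]],"spin":[0,0],"gripper":[30,30]}' 80
python3 - <<'E'
from look import *
delta(.5212,.1963,.1)
p,d,X,c,M=cloud(); cv2.imwrite("pics/w3.png",p)
s=state(); x,y=s["ee_pos"][:2]; print(s["ee_pos"],s["ft_force"])
m=(np.hypot(X[...,0]-x,X[...,1]-y)<.03)&(abs(X[...,2]-s["ee_pos"][2]-.031)<.006)
q=X[m]; print(m.sum(),np.median(q[:,2]) if len(q) else 0)
if len(q): print(cv2.minEnclosingCircle((q[:,:2]*1000).astype(np.float32)))
m=(np.hypot(X[...,0]-.521,X[...,1]-.196)<.035)&(X[...,2]>.045)&(X[...,2]<.05);print(m.sum())
E
```

```text
time_s: 7.3
ee_pos: [0.5306, -0.0054, 0.1884]
ee_rot: [-0.643, -3.072, 0.001]
ft_force: [0.3, 0.2, -4.5]
width: 0.0365
finger_force: 81.6
time_s: 7.92
ee_pos: [0.5196, 0.2003, 0.1881]
ee_rot: [-0.637, -3.073, 0.002]
ft_force: [-0.8, -0.5, -4.2]
width: 0.0366
finger_force: 81.9
time_s: 8.18
ee_pos: [0.5195, 0.1965, 0.1679]
ee_rot: [-0.644, -3.071, 0.004]
ft_force: [-0.2, -0.1, -4.3]
width: 0.0365
finger_force: 81.9
dp total mm [-1.8  0.7 67.9] tool-y yaw 66.33 tilt [-0.0043 -0.0018 -1.    ] t 8.175 q6 0.77
[0.5201029  0.19666349 0.16908502] [-0.7325383   0.18725544 -4.12523889]
15019 0.1993008534551714
((511.5984191894531, 200.4176788330078), 27.547786712646484)
241
```

View pics/w3.png

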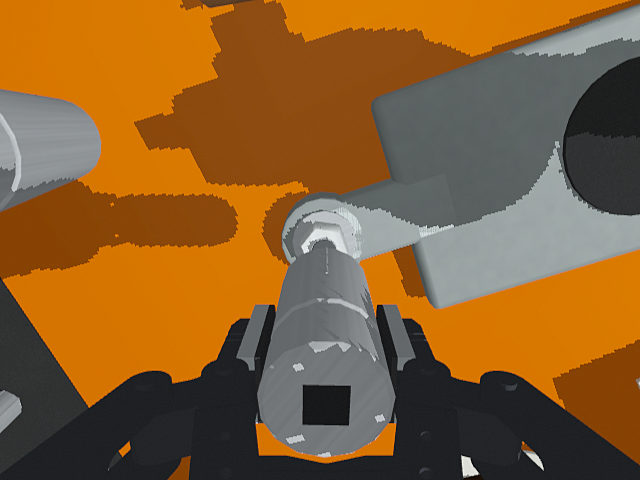

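The view has socket c gripped upright, its top centred near (327,400), and the foot nut just beyond its lower end at (322,240). I'll measure the socket's axis in the hand against the nut.

```bash
cat > top.py <<'E'
from look import *
from scipy.optimize import least_squares
def sockettop(zt,rad=19,save=None):
    E=[]
    p,d,X,c,M=cloud(); g=p.min(-1)
    m=(abs(X[...,2]-zt)<.004)&(g>90)
    m[:, :245]=0; m[:,410:]=0
    k=cv2.morphologyEx(m.astype(np.uint8),cv2.MORPH_OPEN,np.ones((5,5)))
    n,l,st,_=cv2.connectedComponentsWithStats(k); i=1+np.argmax(st[1:,4]); k=(l==i)
    z=np.median(X[k][:,2]); hull=cv2.convexHull(np.argwhere(k)[:,::-1].astype(np.int32))[:,0]
    Q=np.array([atz(c,M,u,v,z)[:2] for u,v in hull])*1000
    f=least_squares(lambda a:np.hypot(Q[:,0]-a[0],Q[:,1]-a[1])-a[2],[*Q.mean(0),rad],loss="soft_l1",f_scale=.5)
    # tilt: plane fit
    P=X[k]; A=np.c_[P[:,:2],np.ones(len(P))]; w=np.linalg.lstsq(A,P[:,2],rcond=None)[0]
    print("top",f.x,"z",z,"n",k.sum(),"slope",w[:2],"rms",np.sqrt(np.mean(f.fun**2)))
    return f.x,z
E
python3 - <<'E'
from top import *
import time
ps=[]
for _ in range(3):
    ps.append(state()["ee_pos"]); sockettop(.1993)
print("tcp mean",np.mean(ps,0),np.std(ps,0))
E
```

```text
top [518.43765972 197.48394608  18.97363562] z 0.2000482418902153 n 11046 slope [ 0.01792664 -0.01467955] rms 0.34069017460118545
top [518.63897332 197.6685511   19.05067288] z 0.20053120372112782 n 11133 slope [ 0.02309372 -0.01521335] rms 0.3628195917979415
top [518.82033236 197.86961179  19.10347916] z 0.2007758953361768 n 11223 slope [ 0.02803011 -0.01577324] rms 0.4265666653159692
tcp mean [0.52059633 0.1968474  0.16979778] [0.0003803  0.00015138 0.00054916]
```

```bash
python3 -m crank '{"dp":[[-2.5,0,30],[0,0,30],[0,0,8],[0,0,0]],"spin":[8,0,0,0],"gripper":[30,30,30,30]}' 80
python3 - <<'E'
from top import *
s=state()["ee_pos"]; sockettop(s[2]+.031); sockettop(s[2]+.031)
delta(.5212,.1963,.0775); print(state()["ft_force"],state()["ee_pos"])
E
```

```text
time_s: 8.88
ee_pos: [0.5235, 0.1965, 0.1029]
ee_rot: [0.857, 3.022, 0.0]
ft_force: [0.2, -0.2, -3.8]
width: 0.0362
finger_force: 81.9
top [521.89078058 197.3919358   18.85048722] z 0.13355272380982053 n 10886 slope [ 0.01176962 -0.01294397] rms 0.26200839356042227
top [522.05170359 197.50419268  18.86752967] z 0.13378333335728249 n 10913 slope [ 0.01283046 -0.0136125 ] rms 0.2552834670405773
dp total mm [ 2.2 -1.9 26.1] tool-y yaw 58.35 tilt [ 1.7e-03  6.0e-04 -1.0e+00] t 8.975 q6 0.91
[ 0.05434695 -0.39944132 -3.84069407] [0.52405366 0.19677934 0.10363182]
```

```bash
python3 -m crank '{"dp":[[0,-1.2,4],[0,0,3],[0,0,0]],"spin":[0,0,0],"gripper":[30,30,30]}' 80
python3 -m crank '{"dp":[[0,0,2],[0,0,2],[0,0,0]],"spin":[0,0,0],"gripper":[30,30,30]}' 80
python3 -m crank '{"dp":[[0,0,2],[0,0,0]],"spin":[0,0],"gripper":[30,30]}' 80
```

```text
time_s: 9.35
ee_pos: [0.5225, 0.1955, 0.0952]
ee_rot: [-0.857, -3.022, 0.0]
ft_force: [0.2, -0.6, -4.4]
width: 0.0362
finger_force: 81.9
time_s: 9.72
ee_pos: [0.5229, 0.1957, 0.0921]
ee_rot: [0.857, 3.022, 0.001]
ft_force: [-4.1, -1.4, 10.6]
width: 0.0365
finger_force: 84.0
time_s: 9.98
ee_pos: [0.5232, 0.1958, 0.0914]
ee_rot: [0.856, 3.021, 0.002]
ft_force: [-11.6, -2.6, 31.2]
width: 0.0365
finger_force: 86.2
```

```bash
python3 -m crank '{"dp":[[0.8,0,-1.5],[0,0,0],[0,0,0]],"spin":[0,10,0],"gripper":[30,30,30]}' 80
python3 -m crank '{"dp":[[0,0,0],[0,0,0]],"spin":[10,0],"gripper":[30,30]}' 80
python3 -m crank '{"dp":[[0,0,0],[0,0,0]],"spin":[10,0],"gripper":[30,30]}' 80
```

```text
time_s: 10.35
ee_pos: [0.5231, 0.1963, 0.0921]
ee_rot: [1.12, 2.933, 0.003]
ft_force: [-0.5, -1.0, 11.8]
width: 0.0369
finger_force: 83.2
time_s: 10.6
ee_pos: [0.5233, 0.1964, 0.0922]
ee_rot: [1.372, 2.824, 0.004]
ft_force: [-1.0, 0.1, 12.4]
width: 0.0367
finger_force: 83.2
time_s: 10.85
ee_pos: [0.5234, 0.1965, 0.0922]
ee_rot: [1.612, 2.694, 0.004]
ft_force: [0.9, -0.5, 10.7]
width: 0.0361
finger_force: 83.2
```

```bash
python3 - <<'E'
from top import *
s=state()["ee_pos"]; sockettop(s[2]+.031); sockettop(s[2]+.031)
delta(.5212,.1963,.0775)
p,d=read_camera("wrist"); cv2.imwrite("pics/w4.png",p)
E
```

```text
top [521.99697041 197.68839948  18.83247918] z 0.12248348303544217 n 10832 slope [ 0.00545623 -0.01788905] rms 0.2375258610258393
top [521.99175284 197.57766435  18.77117159] z 0.12248516412020768 n 10790 slope [ 0.00520573 -0.01585776] rms 0.22399376951834032
dp total mm [ 0.9 -2.  14.7] tool-y yaw 28.34 tilt [ 0.0033  0.0011 -1.    ] t 10.95 q6 1.44
```

View pics/w4.png

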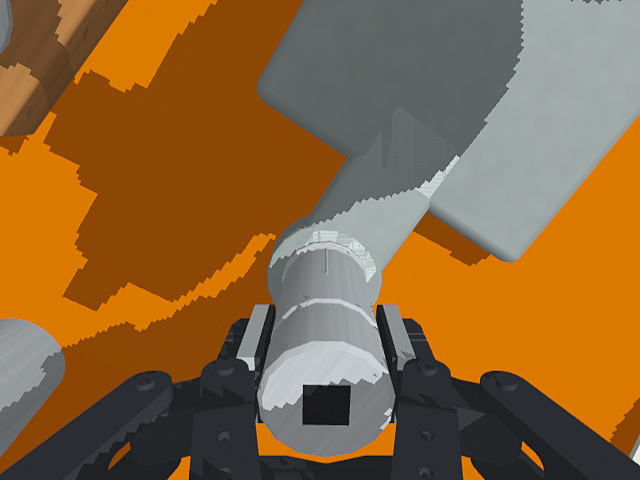

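The socket is stopped on the nut's top, with the foot's edge around (325,240). I'll lift to re-measure nut and socket in one picture at this yaw.

```bash
python3 -m crank '{"dp":[[0,0,-45],[0,0,-55],[0,0,-10],[0,0,0]],"spin":[0,0,0,0],"gripper":[30,30,30,30]}' 80
python3 - <<'E'
from top import *
S=[]
for _ in range(3):
    S.append(sockettop(state()["ee_pos"][2]+.031)[0][:2])
delta(.5212,.1963,.0775)
p,d,X,c,M=cloud()
m=(np.hypot(X[...,0]-.521,X[...,1]-.196)<.03)
for lo,hi in((.040,.0455),(.0462,.05)):
    k=m&(X[...,2]>lo)&(X[...,2]<hi); print(k.sum(),X[k].mean(0))
u,v=map(int,proj(c,M,(.521,.196,.04))); print(u,v)
u0,v0=u-40,v-40; np.save("uv.npy",[u0,v0]); cv2.imwrite("pics/w5c.png",cv2.resize(p[v0:v0+80,u0:u0+80],None,fx=7,fy=7,interpolation=cv2.INTER_CUBIC))
import pickle; pickle.dump((c,M,np.mean(S,0)),open("w5.pkl","wb"))
E
```

```text
time_s: 11.5
ee_pos: [0.5221, 0.196, 0.2006]
ee_rot: [1.61, 2.698, 0.001]
ft_force: [-0.2, 0.3, -5.2]
width: 0.0366
finger_force: 82.1
top [520.53995714 196.75558368  18.51934313] z 0.22975726920691086 n 10306 slope [-0.00586977 -0.00691437] rms 0.11585944440763575
top [520.18272701 196.83883135  18.63605106] z 0.22927748029733008 n 10512 slope [-0.00429664 -0.01195193] rms 0.18767609259929457
top [520.07724025 196.89212876  18.6970836 ] z 0.22919987577952844 n 10642 slope [-0.00370265 -0.01352508] rms 0.2101632081584221
dp total mm [  0.5   0.6 121.5] tool-y yaw 28.35 tilt [-0.0026 -0.001  -1.    ] t 11.65 q6 1.44
844 [0.5229959  0.19458021 0.0428082 ]
331 [0.52397025 0.19285868 0.04706103]
327 223
```

View pics/w5c.png

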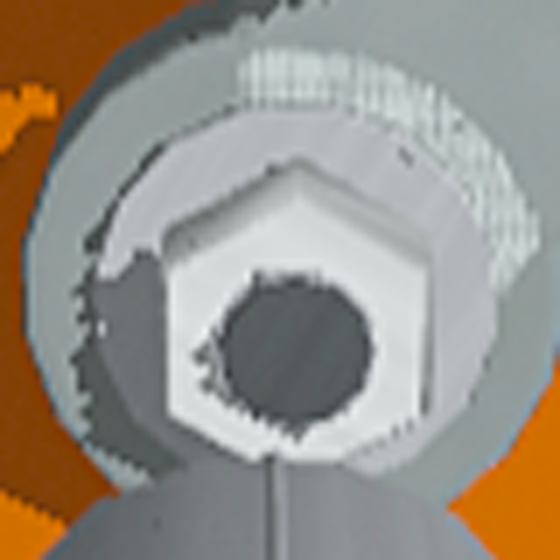

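```bash
python3 - <<'E'
from h import *
import pickle
c,M,S=pickle.load(open("w5.pkl","rb")); u0,v0=np.load("uv.npy")
f=lambda u,v,z:atz(c,M,u0+(u-3)/7,v0+(v-3)/7,z)[:2]*1000
L=[f(168,262,.0435),f(168,410,.0435),f(430,258,.0435),f(427,410,.0435)]
T=f(298,190,.0435); ctr=np.mean(L,0)
print("hex",ctr,"AF",np.linalg.norm((L[0]+L[1]-L[2]-L[3])/2),"R",np.linalg.norm(T-ctr),[np.linalg.norm(l-ctr) for l in L])
print("bolt",f(297,352,.0475)); print("socket",S)
d=ctr-S; y=np.radians(28.35); print("tool dx,dy",d@[-np.sin(y),np.cos(y)],d@[np.cos(y),np.sin(y)])
s=state();print(s["ee_pos"])
E
```

```text
hex [523.99010945 193.30297114] AF 25.496070602461586 R 14.57953553698056 [np.float64(14.677351391040368), np.float64(14.928186078286686), np.float64(14.986977501827665), np.float64(14.821275202615977)]
bolt [524.12177857 192.78160941]
socket [520.26664147 196.82884793]
tool dx,dy -4.871107322087726 1.6026023880005993
[0.52124091 0.19568906 0.19915646]
```

The nut is really near (524.0, 193.2) mm: my first reading used a pose taken after the arm had settled. I'm correcting that, and also taking the pose before each picture from here on.

```bash
sed -i 's/    p,d=read_camera("wrist"); c,M=cal("wrist"); e=/    c,M=cal("wrist"); p,d=read_camera("wrist"); e=/' look.py
python3 -m crank '{"dp":[[-5,1.6,30],[0,0,40],[0,0,25],[0,0,0],[0,0,0]],"spin":[0,0,0,0,0],"gripper":[30,30,30,30,30]}' 80
python3 - <<'E'
from top import *
ps=[];S=[]
for _ in range(4):
    ps.append(state()["ee_pos"]); S.append(sockettop(ps[-1][2]+.031)[0][:2])
S=np.mean(S[1:],0); print(ps)
d=np.array([524,193.2])-S; y=np.radians(28.35); print("tool dx,dy",d@[-np.sin(y),np.cos(y)],d@[np.cos(y),np.sin(y)])
E
```

```text
time_s: 12.32
ee_pos: [0.5261, 0.1925, 0.1065]
ee_rot: [1.61, 2.698, 0.001]
ft_force: [0.2, -0.2, -3.4]
width: 0.0368
finger_force: 82.1
top [524.80495617 193.59953492  18.75580009] z 0.13670464094006934 n 10741 slope [ 0.00010022 -0.01300784] rms 0.19180246502732087
top [525.05800216 193.69330582  18.75600477] z 0.13705214778144043 n 10706 slope [ 0.0006632  -0.01348477] rms 0.18211239744631585
top [525.10860967 193.73083292  18.7425705 ] z 0.1371634529674482 n 10671 slope [ 0.00181952 -0.01129139] rms 0.17190668842162474
top [525.10501271 193.72646917  18.7406839 ] z 0.13710094419877678 n 10679 slope [-3.48506413e-05 -1.25965584e-02] rms 0.19854740042535662
[array([0.52607013, 0.19245785, 0.10647802]), array([0.52638013, 0.19253876, 0.10688797]), array([0.52646394, 0.19259031, 0.10696107]), array([0.52640437, 0.19256412, 0.10691085])]
tool dx,dy 0.06297290511121653 -1.2051842531240564
```

```bash
python3 -m crank '{"dp":[[0,-1.0,6],[0,0,6],[0,0,0]],"spin":[0,0,0],"gripper":[30,30,30]}' 80
python3 -m crank '{"dp":[[0,0,2],[0,0,2],[0,0,0]],"spin":[0,0,0],"gripper":[30,30,30]}' 80
python3 -m crank '{"dp":[[0,0,2],[0,0,0]],"spin":[0,0],"gripper":[30,30]}' 80
```

```text
time_s: 12.9
ee_pos: [0.5244, 0.1917, 0.0931]
ee_rot: [-1.61, -2.697, 0.001]
ft_force: [-0.0, 0.7, -4.3]
width: 0.0367
finger_force: 82.1
time_s: 13.28
ee_pos: [0.5248, 0.1918, 0.0897]
ee_rot: [-1.61, -2.698, 0.0]
ft_force: [0.1, -0.6, -4.1]
width: 0.0365
finger_force: 82.1
time_s: 13.52
ee_pos: [0.5248, 0.1918, 0.0877]
ee_rot: [-1.61, -2.698, 0.0]
ft_force: [-0.3, -1.2, -4.7]
width: 0.0363
finger_force: 82.1
```

It slid over the nut with no contact force, so now down to the washer.

```bash
python3 -m crank '{"dp":[[0,0,3],[0,0,3],[0,0,0]],"spin":[0,0,0],"gripper":[30,30,30]}' 80
python3 -m crank '{"dp":[[0,0,2],[0,0,0]],"spin":[0,0],"gripper":[30,30]}' 80
python3 -m crank '{"dp":[[0,0,1.5],[0,0,0]],"spin":[0,0],"gripper":[30,30]}' 80
```

```text
time_s: 13.9
ee_pos: [0.5247, 0.1918, 0.0815]
ee_rot: [-1.61, -2.697, 0.001]
ft_force: [-0.2, -0.5, -4.9]
width: 0.0363
finger_force: 82.1
time_s: 14.15
ee_pos: [0.5248, 0.1918, 0.0797]
ee_rot: [-1.61, -2.698, 0.0]
ft_force: [-0.0, -0.9, -4.1]
width: 0.0366
finger_force: 82.1
time_s: 14.4
ee_pos: [0.5249, 0.1918, 0.0782]
ee_rot: [-1.61, -2.698, 0.0]
ft_force: [0.4, 0.5, -4.9]
width: 0.0367
finger_force: 82.1
```

```bash
python3 -m crank '{"dp":[[0,0,1],[0,0,0]],"spin":[0,0],"gripper":[30,30]}' 80
python3 -m crank '{"dp":[[0,0,1],[0,0,0]],"spin":[0,0],"gripper":[30,30]}' 80
python3 -m crank '{"dp":[[0,0,1],[0,0,0]],"spin":[0,0],"gripper":[30,30]}' 80
```

```text
time_s: 14.65
ee_pos: [0.525, 0.1919, 0.0776]
ee_rot: [1.61, 2.698, 0.0]
ft_force: [-1.6, -0.4, 1.6]
width: 0.0364
finger_force: 83.1
time_s: 14.9
ee_pos: [0.525, 0.1919, 0.0775]
ee_rot: [1.61, 2.697, 0.001]
ft_force: [-7.0, -2.2, 18.4]
width: 0.0362
finger_force: 84.8
time_s: 15.15
ee_pos: [0.5251, 0.1919, 0.0774]
ee_rot: [1.609, 2.697, 0.002]
ft_force: [-13.1, -4.7, 34.0]
width: 0.0365
finger_force: 86.2
```

```bash
python3 -m crank '{"dp":[[0,0,-1.5],[0,0,0],[0,0,0]],"spin":[0,0,0],"gripper":[30,30,30]}' 80
python3 - <<'E'
from top import *
sockettop(.1084); 
p,d=read_camera("top"); q=cv2.imread("pics/top0.png"); cv2.imwrite("pics/end.png",np.hstack([q[150:340,100:480],p[150:340,100:480]]))
E
```

```text
time_s: 15.52
ee_pos: [0.5251, 0.1919, 0.0775]
ee_rot: [1.61, 2.697, 0.001]
ft_force: [-4.9, -1.9, 13.4]
width: 0.0364
finger_force: 83.2
top [523.77527039 193.10954938  18.79199461] z 0.10776817005293998 n 10842 slope [ 0.00081573 -0.01428936] rms 0.21367298555464873
```

View pics/end.png

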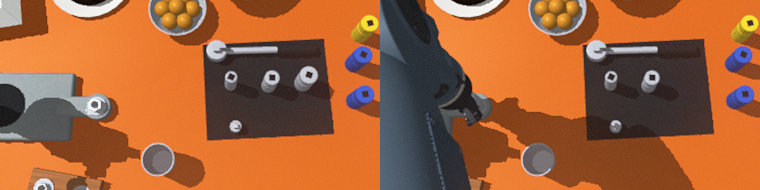

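Before (left) and after (right): a at (611,80) and b at (651,83) are still standing, and the adapter, ratchet and tumbler haven't moved. Socket c's top is centred at (523.8, 193.1), on the nut at (524.0, 193.2), with the rim on the washer.

```bash
python3 -c "
from bench import *
print(hand_in())"
```

```text
the job is handed in; nothing more can be done
None
```

I handed in with socket c (38 mm) gripped upright and fully down on the front-foot nut's washer; I chose it because that nut measured largest of the three, so a and b weren't tried and still stand on the mat; no verdict came back.

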